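Zero the bench depth gauge and reset its peak pointer

TASK

Zero the bench depth gauge: slide the setting block fully home between the guide rails until it meets the end stop, then push the depth rod down by its black head until it bottoms out in the block's bore. With the rod left standing on the bottom, swing the orange peak pointer anticlockwise (seen from above) by its post, all the way back to its red zero stop. Let go of everything and do not knock or shift the other things on the table.

Things in the scene. Friction and masses are not known exactly. Their poses are not given: they have to be found in the camera images.
- gauge: Blue bench depth gauge, fixed to the table. Origin on the table, midway between its two guide rails; x points away from the robot along the rails, y to the left, z up. The rod is at x = +30, y = 0 mm. A column at x = +98 mm (100 mm high) carries the rod's bracket (x = +16 to +114 mm, y within 18 mm, z = 70 to 92 mm).
- end_stop (a point): Centre of the foot of the end stop's face, at x = +60 mm of the gauge; axes as the gauge's. Dark steel rails, 22 mm high with inner faces about 53 mm apart, lead to it from x = +5 mm of the gauge; flared lips widen the mouth to about 80 mm at x = -22 mm.
- setting_block: Loose aluminium block, 120 (x) x 50 (y) x 42 (z) mm, 0.5 to 0.8 kg; origin at the centre of its underside. It starts in front of the rail mouth, bore end (+x) towards the rails. Home: its +x end against the end stop, so its origin is at the gauge's origin and its bore under the rod; its near 35 mm then stand out of the rails.
- bore_floor (a point): Centre of the floor of the block's blind bore, 12 mm above its underside, at x = +30, y = 0 mm of the block. The bore is 20 mm wide and 30 mm deep. Axes as the block's.
- depth_rod (a joint): Slide of the vertical steel depth rod (12 mm thick): 0 = raised (tip 51 mm above the table), grows as it goes down, in m; about 0.039 when it stands on the floor of the bore. Friction of about 5 N holds it wherever it is left; pushing it down is enough, no gripping needed.
- rod_tip (a point): Centre of the lower end of the depth rod.
- rod_head (a point): Centre of the flat top of the rod's black head (30 mm across, 15 mm thick). 158 mm above the table when raised, about 119 mm when the rod is bottomed.
- peak_pointer (a joint): Angle of the orange peak pointer, rad: 0 = against the red zero stop pin, grows clockwise seen from above, to 4.7 at the black pin. It stays where it is left and needs about 2 N at the post. At 0 it points 2.356 rad anticlockwise of the gauge's x axis, at value q it points at 2.356 - q.
- pointer_pivot (a point): Top of the pointer's hub, on its vertical axis, 61 mm above the table; axes as the gauge's. It is the centre of the dial housing (145 x 145 mm, 45 mm high), at x = -50, y = -195 mm of the gauge. The stop pins on the housing reach 62 mm above the table.
- pointer_post (a point): Centre of the top of the upright round post at the pointer's end: 18 mm thick, 62 mm from the pivot, its top 104 mm above the table. The pointer's flat arm below it spans 51 to 59 mm above the table, so the post is free to push on from 62 mm up.
- spray_can: Bystander: upright spray can, 59 mm across, 200 mm tall, behind the dial. Origin at the centre of its underside.
- rod_tin: Bystander: open tin with rods standing in it, 74 mm across, 187 mm tall, right of the dial. Origin at the centre of its underside.
- mug: Bystander: spotted white mug, 82 x 117 x 91 mm, left of the column (another mug stands far back). Origin at the centre of its underside.
- tape_measure: Bystander: yellow tape measure, 38 x 99 x 65 mm, left of the rails. Origin at the centre of its underside.
- rod_box: Bystander: yellow box, 55 x 150 x 30 mm, left of the block. Origin at the centre of its underside.
- pliers: Bystander: pliers with blue handles lying flat, 60 x 184 x 16 mm, in front of the dial. Origin at the centre of their underside.

How it is judged:
On the way, in this order (a step that is already met when the one before it is completed fails the run):
1. the setting block is home between the rails, bore under the raised rod (horizontal distance between bore_floor and rod_tip below 0.004 m and angle between the x axis of setting_block and the x axis of gauge, either way round below 0.08 rad and height (world z) of setting_block below 0.003 m and angle between setting_block's own z axis and vertical below 0.05 rad), for 0.2 s.
2. the rod stands on the floor of the bore (all of step 1 and z of rod_tip in the frame of bore_floor below 0.002 m), for 0.2 s.
3. the peak pointer is back at its zero stop (value of joint peak_pointer below 0.05 rad), for 0.2 s.
At the end, for the whole second after the job is handed in: The block lies flat between the rails with its bore within 4 mm of the rod's axis and in line with the rails (0.08 rad), the rod's tip is within 2 mm of the bore's floor, the peak pointer is within 0.05 rad of its zero stop, and all is at rest (all of step 2 and value of joint peak_pointer below 0.05 rad and linear speed of setting_block below 0.01 m/s and velocity of joint peak_pointer between -0.05 and 0.05 rad/s); the robot touches nothing.
It fails at once if a bystander (spray can, rod tin, mug, tape measure, yellow box, pliers) is shifted by more than 25 mm (distance of any of spray_can, rod_tin, mug, tape_measure, rod_box, pliers from where it was at the start of the episode above 0.025 m).
It also fails if it takes over 64 s, if anything falls off the work surface, if the arm or the gripper's body presses on something with over 40 N, if the wrist force passes 120 N, or if a joint passes its speed limit or range.

ROBOT

A 7-joint arm with a two-finger parallel gripper is mounted at the origin on a cart in front of the work surface, level with it; the furniture and walls round the work are solid. World frame = base frame: x ahead of the robot, y to its left, z up, the work surface at z = 0. Lengths are in m, angles in rad, forces in N, time in s.
With the tool pointing down it reaches from about 0.4 to 0.85 m from the base axis. Payload 4.5 kg.
Tool frame: the origin (TCP) lies midway between the tips of the shut fingers; the grasp point (between the pads) lies 19 mm behind it; z points along the fingers, y is the line along which they close (so a half turn about z gives the same grasp; the last joint's range is limited). The gripper opens to 88 mm and grips with 3 to 60 N. Pads are 18 mm wide; open, the fingers measure 123 mm over their backs; the gripper's body (75 mm by 187 mm) begins 45 mm behind the grasp point.
Start: joints at [1.181, 0.689, -0.195, 1.565, 0.157, 0.902, -0.215], TCP at [0.257, -0.57, 0.239] pointing down, gripper open.
Joint ranges: [-3.01, 3.01], [-0.46, 2.08], [-1.47, 1.51], [0.13, 2.56], [-1, 4.14], [0.04, 2.09], [-2.66, 2.66]. Speed limits (rad/s): [2.57, 2.57, 3.14, 3.14, 3.14, 3.14, 3.14].

INTERFACE

Orientations are given as a unit quaternion [x, y, z, w].
In Python, from plant import r, eyes, finish_job gives the robot as it stands. The module is installed in compiled form; this text tells all that it offers.
- The arm moves only by the tool move_arm, never from a script. Its argument "motion" is a list of rows, each a list of 7 numbers: the shift along the tool's x, y, z in mm, then the turn, a rotation vector about the tool's x, y, z in degrees, then the closure, from 0 (fully open) to 1 (shut). A call has 1 to 5 rows; each row is the pose to reach, as a shift and turn from the pose commanded when the call began, along the tool's axes at that moment; what a row does not reach only later rows make up. A row lasts 1/8 s, in which the tool goes at most 62.5 mm and 10.7 degrees, less where a joint would pass 70% of its speed; a pose out of reach is approached as far as the arm can. A call with a gripper value outside its range is refused whole. The fingers move at their own pace and stop on an object; "newtons" is the grip in N (left out, the last holds). Time passes only in rows, so rows that repeat a pose let the fingers close. It gives the time, the measured TCP pose, the force, the opening and the grip force at its end, in the units of the state.
- r.get_state(): the state, without advancing time (a new reading comes with each control period).
- eyes.snapshot(name): name is "side" or "top"; returns a dict with "frame" (420x560x3 uint8, red, green, blue), "z_map" (420x560 float32, m along the optical axis (not along the pixel's ray), 0 where there is no reading), "intrinsics" (3x3 intrinsics, pixels), "world_to_cam" (4x4, takes a point from world to camera coordinates). Camera axes: x right, y down, z forward; pixel columns grow to the right and rows downward; lengths in m; the calibration is good to about 2 mm. A picture is of the moment at which its call begins.
- finish_job(): hands the job in; it is judged then, once.
The state is a dict: "clock": time; "q": joint angles; "qd": joint speeds; "joint_torque": joint torques, N m; "tool_pos": TCP position; "eef_rot": TCP orientation; "contact_force": force on the tool from outside, world axes, zero at the start; "moment": the same for the moment, N m; "opening": opening from 0.0 (shut) to 1.0 (fully open); "finger_force": force on a finger pad.
Only numpy, scipy, OpenCV 4.12 (cv2) and the standard library are available. Lean on these libraries where they do the work, as an engineer would, in place of code of your own. Each camera call takes 0.05 s, during which the arm holds its last target. There are 200 camera calls.

## Working session

There is one attempt and no reset: what is moved stays moved. The work goes in short steps, Python scripts to look and compute and a tool call to move; the robot and the scene stay as the last step left them, time stands still between calls to the robot, and variables do not carry over. Pictures are saved under pics/ and viewed, at most 10 in all, crops included, and the job is handed in when it is done.

Besides the shell and the picture viewer there is one more tool, called after ">>>" by a JSON object that holds its "fn" and its "kwargs". move_arm: Moves the arm, as the interface text tells. Its arguments: {"type":"object","properties":{"motion":{"type":"array","items":{"type":"array","items":{"type":"number"}}},"newtons":{"type":"number"}},"required":["motion"]}

```bash
mkdir -p pics; cat > h.py <<'E'
import numpy as np, cv2
from plant import r, eyes, finish_job
from scipy.spatial.transform import Rotation as R
def snap(n):
    s=eyes.snapshot(n); K=np.array(s["intrinsics"]); T=np.linalg.inv(np.array(s["world_to_cam"])); z=s["z_map"]
    v,u=np.mgrid[:z.shape[0],:z.shape[1]]
    p=np.stack([(u-K[0,2])/K[0,0]*z,(v-K[1,2])/K[1,1]*z,z,np.ones_like(z)],-1)@T.T
    p=p[...,:3]; p[z==0]=np.nan
    return s["frame"],p
def totool(w):  # world displacement to a target TCP position, in tool axes (mm)
    s=r.get_state(); return R.from_quat(s["eef_rot"]).inv().apply(np.array(w)-s["tool_pos"])*1000
E
python3 - <<'E'
from h import *
for n in("top","side"):
    f,p=snap(n); cv2.imwrite(f"pics/{n}0.png",f[...,::-1]); np.save(n+".npy",p)
s=r.get_state(); print(s["tool_pos"],R.from_quat(s["eef_rot"]).as_matrix().round(2),s["opening"])
E
```

```text
[ 0.2567638  -0.56920518  0.23800605] [[ 0.91  0.41 -0.  ]
 [ 0.41 -0.91  0.  ]
 [-0.   -0.   -1.  ]] 0.9942861978955299
```

View pics/top0.png

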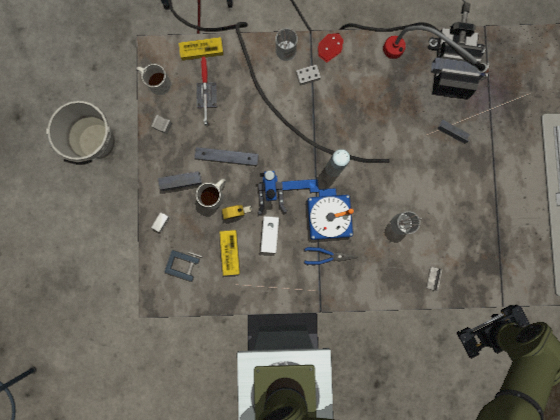

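View pics/side0.png

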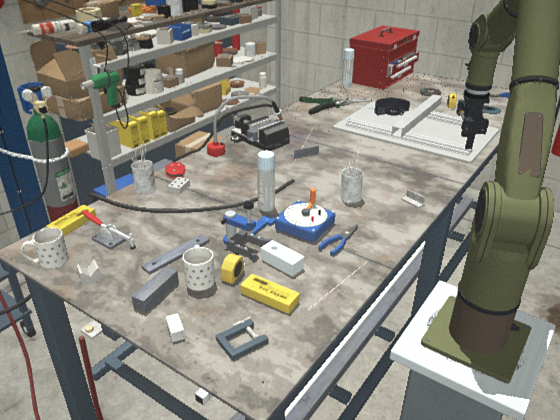

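The top view shows the block at about (269,235), the rod bracket at (270,178), the dial at (330,216) and the orange post at (350,211). The spray can is at (340,157), the tape measure at (233,212) and the yellow box at (230,252). I'll measure these now.

```bash
python3 - <<'E'
from h import *
p=np.load("top.npy"); f=cv2.imread("pics/top0.png")[...,::-1].astype(int)
v,u=np.mgrid[:420,:560]
def reg(u0,u1,v0,v1,z0,z1,c=None):
    m=(u>=u0)&(u<=u1)&(v>=v0)&(v<=v1)&(p[...,2]>z0)&(p[...,2]<z1)
    if c is not None:m&=c
    return m
def show(n,m):
    q=p[m]; 
    if len(q)==0: print(n,0);return
    (c,sz,a)=cv2.minAreaRect((q[:,:2]*1000).astype(np.float32)); print(n,len(q),"med",np.median(q,0).round(4),"rect",np.round(c,1),np.round(sz,1),round(a,1),"z",q[:,2].min().round(3),q[:,2].max().round(3))
show("block",reg(255,283,212,260,.036,.048))
show("block bright",reg(255,283,212,260,.034,.05,f.min(-1)>150))
show("head",reg(258,285,160,195,.145,.17))
show("bracket",reg(255,330,160,195,.085,.097))
show("column",reg(255,340,160,200,.097,.11))
show("rails",reg(250,290,170,222,.017,.027))
show("housing",reg(300,360,190,245,.04,.05))
org=(f[...,0]>180)&(f[...,2]<90)&(f[...,1]<160)&(f[...,0]-f[...,1]>70)
show("orange",reg(310,365,190,245,.03,.2,org))
show("post",reg(310,365,190,245,.095,.115))
show("can",reg(315,360,140,192,.19,.21))
show("tape",reg(215,258,200,225,.02,.09)); show("box",reg(212,248,225,280,.02,.04)); show("mug",reg(190,228,175,212,.05,.11))
show("pliers",reg(300,362,246,268,.006,.03))
b=cv2.imread("pics/top0.png")[150:275,205:365]; cv2.imwrite("pics/c.png",cv2.resize(b,(800,625),interpolation=cv2.INTER_CUBIC)[:600])
E
```

```text
block 435 med [0.5428 0.0364 0.0427] rect [546.   35.6] [ 50.  119.9] 83.5 z 0.036 0.048
block bright 477 med [0.5426 0.0366 0.0429] rect [546.   35.7] [ 49.5 119.8] 83.9 z 0.034 0.05
head 52 med [0.6724 0.0262 0.1581] rect [674.9  26.2] [25.5 19.5] 89.6 z 0.152 0.164
bracket 153 med [0.7135 0.0299 0.0927] rect [716.6 -54.5] [ 82.3 229.6] 2.6 z 0.085 0.097
column 93 med [0.7372 0.0284 0.1003] rect [740.5 -54.9] [ 87.1 238.2] 21.8 z 0.097 0.109
rails 184 med [0.6691 0.0066 0.0222] rect [678.8  21. ] [116.1 147.7] 71.0 z 0.017 0.027
housing 1251 med [ 0.5957 -0.1666  0.0448] rect [ 598.7 -170.2] [142.4 143.1] 2.5 z 0.04 0.05
orange 49 med [ 0.6081 -0.2079  0.0619] rect [ 595.7 -189.3] [ 22.9 104.5] 29.1 z 0.042 0.109
post 24 med [ 0.6113 -0.2312  0.1038] rect [ 611.3 -230.9] [15.6 13.4] 88.2 z 0.096 0.111
can 246 med [ 0.7682 -0.1927  0.2005] rect [ 770.6 -193. ] [49.7 53.7] 86.8 z 0.19 0.208
tape 286 med [0.6274 0.1627 0.0585] rect [624.1 153.6] [153.6  60.7] 73.8 z 0.02 0.089
box 725 med [0.4894 0.1741 0.0316] rect [488.9 174.7] [149.9  55.5] 3.2 z 0.022 0.04
mug 259 med [0.6922 0.2138 0.0809] rect [675.9 224.9] [111.9  99. ] 4.5 z 0.05 0.1
pliers 425 med [ 0.4632 -0.1604  0.0125] rect [ 460.6 -171.7] [213.6  71.9] 88.2 z 0.006 0.028
```

View pics/c.png

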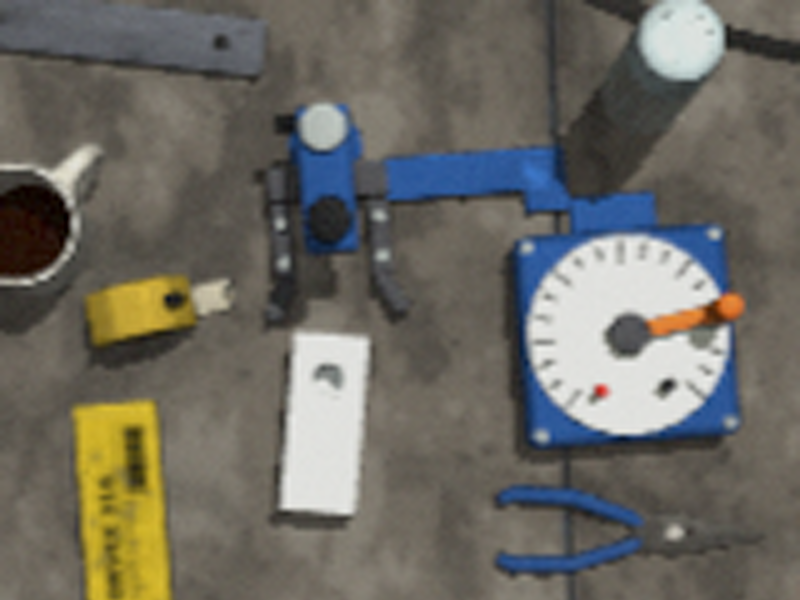

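The crop shows the rail mouth at about (330,310), the block with its bore end up and to the right, and the pointer at about 10 o'clock clockwise of the red pin. The block is yawed about -6.5° and the gauge about +2°. I'll refine the gauge yaw next.

```bash
python3 - <<'E'
from h import *
p=np.load("top.npy"); v,u=np.mgrid[:420,:560]
def q(u0,u1,v0,v1,z0,z1): return p[(u>=u0)&(u<=u1)&(v>=v0)&(v<=v1)&(p[...,2]>z0)&(p[...,2]<z1)]
c=q(262,277,168,182,.097,.106); c=q(258,282,160,186,.096,.104); print("col",len(c),c.mean(0),cv2.minAreaRect((c[:,:2]*1000).astype(np.float32)))
b=q(258,282,160,205,.084,.096); print("brk",cv2.minAreaRect((b[:,:2]*1000).astype(np.float32)))
a=q(250,295,170,222,.017,.027)
for n,s in(("L",(a[:,1]>.04)&(a[:,1]<.09)),("R",(a[:,1]<.015)&(a[:,1]>-.03))):
    t=a[s]; 
    for x in np.arange(.61,.73,.01):
        k=t[abs(t[:,0]-x)<.005,1]
        if len(k): print(n,x.round(2),len(k),k.min().round(4),k.max().round(4))
print("tool",totool([.505,.04,.12]))
print(R.from_quat(r.get_state()["eef_rot"]).as_euler("zyx",degrees=True))
E
```

```text
col 68 [0.73327623 0.03087828 0.09965957] ((728.281494140625, 29.189176559448242), (49.96088409423828, 32.524837493896484), 6.409828186035156)
brk ((704.8621826171875, 35.60395050048828), (97.5097427368164, 49.81203079223633), 2.3421783447265625)
L 0.62 7 0.0609 0.0746
L 0.63 9 0.0571 0.071
L 0.64 8 0.0535 0.0637
L 0.65 12 0.053 0.0668
L 0.66 11 0.053 0.0666
L 0.67 7 0.0558 0.0665
L 0.68 10 0.0556 0.0663
L 0.69 10 0.0553 0.0658
L 0.7 9 0.0484 0.0691
L 0.72 4 0.0547 0.0682
R 0.62 5 -0.0217 -0.0147
R 0.63 8 -0.0219 -0.0082
R 0.64 9 -0.0154 -0.005
R 0.65 8 -0.0123 -0.0018
R 0.66 7 -0.0124 -0.0021
R 0.67 11 -0.0129 -0.0024
R 0.68 8 -0.0131 0.0006
R 0.69 9 -0.0101 0.0004
R 0.7 13 -0.0208 0.0069
R 0.71 4 -0.0003 0.0099
R 0.72 3 -0.0109 0.0062
tool [ 476.86772537 -452.9758508   118.6913933 ]
[-2.42891002e+01 -4.45710655e-02 -1.79917367e+02]
```

>>> {"fn": "move_arm", "kwargs": {"motion": [[44, -42, 0, 0, 0, 0, 0], [88, -84, 0, 0, 0, 0, 0], [132, -126, 0, 0, 0, 0, 0], [176, -168, 0, 0, 0, 0, 0], [220, -210, 0, 0, 0, 0, 0]]}}

```text
clock: 0.72
tool_pos: [0.3717, -0.2859, 0.2387]
eef_rot: [0.978, 0.21, 0.0, -0.0]
contact_force: [0.9, -0.1, 0.1]
opening: 1.002
finger_force: 0.0
```

>>> {"fn": "move_arm", "kwargs": {"motion": [[44, -42, 10, 0, 0, 5, 0], [88, -84, 20, 0, 0, 11, 0], [132, -126, 30, 0, 0, 18, 0], [176, -168, 40, 0, 0, 25, 0], [220, -210, 50, 0, 0, 30.7, 0]]}}

```text
clock: 1.35
tool_pos: [0.4859, -0.0041, 0.1883]
eef_rot: [0.998, -0.058, 0.0, 0.0]
contact_force: [1.2, -0.7, -0.6]
opening: 1.001
finger_force: 0.0
```

```bash
python3 - <<'E'
from h import *
s=r.get_state(); print(s["clock"],s["tool_pos"],R.from_quat(s["eef_rot"]).as_matrix().round(3).tolist(),totool([.501,.041,.012]))
E
```

```text
1.35 [ 0.48591617 -0.00407505  0.18826957] [[0.993, -0.115, 0.0], [-0.115, -0.993, -0.0], [0.0, 0.0, -1.0]] [  9.7769501  -46.5833937  176.25164208]
```

>>> {"fn": "move_arm", "kwargs": {"motion": [[5, -24, 30, 0, 0, 0, 0], [9, -46, 70, 0, 0, 0, 0], [9, -46, 115, 0, 0, 0, 0], [9, -46, 150, 0, 0, 0, 0], [9, -46, 176, 0, 0, 0, 0]], "newtons": 20}}

```text
clock: 1.98
tool_pos: [0.4989, 0.0389, 0.0109]
eef_rot: [0.998, -0.056, -0.001, 0.0]
contact_force: [0.4, -0.0, -0.6]
opening: 0.995
finger_force: 0.0
```

>>> {"fn": "move_arm", "kwargs": {"motion": [[0, 0, 0, 0, 0, 0, 0.2], [0, 0, 0, 0, 0, 0, 0.4], [0, 0, 0, 0, 0, 0, 0.6], [0, 0, 0, 0, 0, 0, 0.6], [0, 0, 0, 0, 0, 0, 0.6]], "newtons": 20}}

```text
clock: 2.6
tool_pos: [0.5001, 0.0395, 0.0136]
eef_rot: [0.998, -0.056, 0.001, -0.0]
contact_force: [0.1, 1.9, 6.4]
opening: 0.564
finger_force: 20.0
```

```bash
cat > m.py <<'E'
from h import *
f,p=snap("top"); s=r.get_state(); cv2.imwrite("pics/last.png",f[...,::-1])
v,u=np.mgrid[:420,:560]
m=(u>=250)&(u<=290)&(v>=195)&(v<=262)&(abs(p[...,2]-.042)<.006)&(f.min(-1)>120)
print(cv2.minAreaRect((p[m][:,:2]*1000).astype(np.float32)))
print(s["tool_pos"],R.from_quat(s["eef_rot"]).as_matrix()[:,0],s["opening"],s["contact_force"],s["finger_force"])
E
python3 m.py
```

```text
((577.0211791992188, 32.571319580078125), (50.7414665222168, 54.52093505859375), 87.92169189453125)
[0.50009129 0.03945864 0.01365282] [ 0.99383504 -0.11085732  0.00160172] 0.5668909813328099 [-0.39062762  1.7468169   7.59690776] 19.97621103655547
```

>>> {"fn": "move_arm", "kwargs": {"motion": [[4, 4, -1, 0, 0, -2, 0.6], [9, 8, -1, 0, 0, -4.2, 0.6], [14, 12, -1, 0, 0, -6.4, 0.6], [19.5, 16, -1, 0, 0, -8.3, 0.6], [19.5, 16, -1, 0, 0, -8.3, 0.6]]}}

```text
clock: 3.28
tool_pos: [0.5173, 0.0199, 0.0137]
eef_rot: [1.0, 0.016, 0.0, 0.0]
contact_force: [-2.4, -0.2, 1.4]
opening: 0.566
finger_force: 20.0
```

```bash
python3 m.py; python3 -c "
import cv2;b=cv2.imread('pics/last.png')[160:260,215:345];cv2.imwrite('pics/c2.png',cv2.resize(b,(780,600),interpolation=cv2.INTER_CUBIC))"
```

```text
((597.32275390625, 23.623952865600586), (51.0797119140625, 50.112152099609375), 2.7266974449157715)
[0.51735436 0.01991565 0.01371048] [9.99476011e-01 3.23656472e-02 4.09298060e-04] 0.5658468596577699 [-2.32266374 -0.31084235  1.44933087] 19.992345082573593
```

View pics/c2.png

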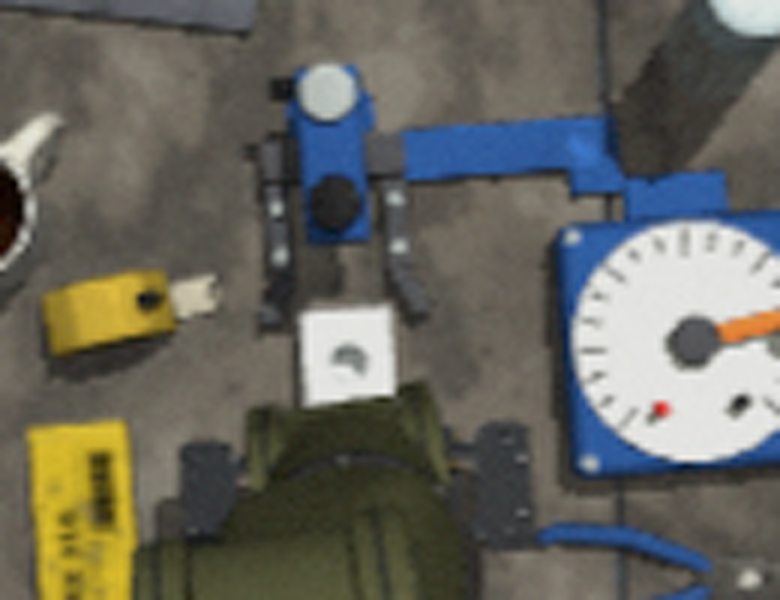

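The block's bore end is at the mouth, in line to within about 2 mm. Next I'll shift it about 1 mm left and advance.

>>> {"fn": "move_arm", "kwargs": {"motion": [[6, -1.2, 0, 0, 0, 0, 0.6], [12, -1.2, 0, 0, 0, 0, 0.6], [18, -1.2, 0, 0, 0, 0, 0.6], [24, -1.2, 0, 0, 0, 0, 0.6], [30, -1.2, 0, 0, 0, 0, 0.6]]}}

```text
clock: 3.95
tool_pos: [0.5436, 0.0219, 0.0137]
eef_rot: [1.0, 0.016, -0.004, 0.001]
contact_force: [-8.0, -0.3, 7.2]
opening: 0.566
finger_force: 20.0
```

>>> {"fn": "move_arm", "kwargs": {"motion": [[5, 0, 0, 0, 0, 0, 0.6], [10, 0, 0, 0, 0, 0, 0.6], [15, 0, 0, 0, 0, 0, 0.6], [15, 0, 0, 0, 0, 0, 0.6]]}}

```text
clock: 4.45
tool_pos: [0.5603, 0.0226, 0.0137]
eef_rot: [1.0, 0.016, -0.002, 0.001]
contact_force: [-5.0, 1.0, 4.7]
opening: 0.564
finger_force: 20.0
```

>>> {"fn": "move_arm", "kwargs": {"motion": [[6, 0, 0, 0, 0, 0, 0.6], [12, 0, 0, 0, 0, 0, 0.6], [18, 0, 0, 0, 0, 0, 0.6], [24, 0, 0, 0, 0, 0, 0.6], [24, 0, 0, 0, 0, 0, 0.6]]}}

```text
clock: 5.08
tool_pos: [0.5847, 0.0234, 0.0137]
eef_rot: [1.0, 0.016, -0.001, 0.001]
contact_force: [-5.0, -0.1, 4.2]
opening: 0.567
finger_force: 20.0
```

>>> {"fn": "move_arm", "kwargs": {"motion": [[3, 0, 0, 0, 0, 0, 0.6], [6, 0, 0, 0, 0, 0, 0.6], [9, 0, 0, 0, 0, 0, 0.6], [9, 0, 0, 0, 0, 0, 0.6]]}}

```text
clock: 5.58
tool_pos: [0.5928, 0.0237, 0.0137]
eef_rot: [1.0, 0.016, -0.002, 0.001]
contact_force: [-6.5, -1.6, 6.3]
opening: 0.564
finger_force: 20.0
```

Remaining travel is about 5 mm, so I'll push until the force rises.

>>> {"fn": "move_arm", "kwargs": {"motion": [[2, 0, 0, 0, 0, 0, 0.6], [4, 0, 0, 0, 0, 0, 0.6], [5, 0, 0, 0, 0, 0, 0.6], [5, 0, 0, 0, 0, 0, 0.6]]}}

```text
clock: 6.08
tool_pos: [0.5947, 0.0237, 0.0137]
eef_rot: [1.0, 0.016, -0.005, 0.001]
contact_force: [-12.3, -0.1, 10.6]
opening: 0.563
finger_force: 20.0
```

>>> {"fn": "move_arm", "kwargs": {"motion": [[1, 0, 0, 0, 0, 0, 0.6], [2, 0, 0, 0, 0, 0, 0.6], [2, 0, 0, 0, 0, 0, 0.6]]}}

```text
clock: 6.45
tool_pos: [0.5947, 0.0237, 0.0136]
eef_rot: [1.0, 0.016, -0.007, 0.001]
contact_force: [-14.2, 0.1, 15.3]
opening: 0.564
finger_force: 20.0
```

>>> {"fn": "move_arm", "kwargs": {"motion": [[-2, 0, 0, 0, 0, 0, 0.3], [-2, 0, 0, 0, 0, 0, 0.1], [-2, 0, 0, 0, 0, 0, 0], [-2, 0, -30, 0, 0, 0, 0], [-30, 0, -70, 0, 0, 0, 0]]}}

```text
clock: 7.08
tool_pos: [0.574, 0.0238, 0.0839]
eef_rot: [1.0, 0.016, 0.002, -0.0]
contact_force: [-0.9, -0.0, 0.3]
opening: 1.001
finger_force: 0.0
```

>>> {"fn": "move_arm", "kwargs": {"motion": [[-40, 0, -10, 0, 0, 0, 0.3], [-90, 0, -20, 0, 0, 0, 0.6], [-110, 0, -20, 0, 0, 0, 1], [-110, 0, -20, 0, 0, 0, 1]]}}

```text
clock: 7.58
tool_pos: [0.4615, 0.02, 0.104]
eef_rot: [1.0, 0.016, -0.0, 0.0]
contact_force: [0.9, 0.8, -1.2]
opening: 0.57
finger_force: 0.0
```

```bash
cat > m2.py <<'E'
from h import *
f,p=snap("top"); s=r.get_state(); cv2.imwrite("pics/last.png",f[...,::-1])
v,u=np.mgrid[:420,:560]
m=(u>=250)&(u<=290)&(v>=180)&(v<=245)&(abs(p[...,2]-.042)<.006)&(f.min(-1)>110)
q=p[m]; print(len(q),cv2.minAreaRect((q[:,:2]*1000).astype(np.float32)))
h=(u>=258)&(u<=285)&(v>=160)&(v<=200)&(p[...,2]>.11)&(f.max(-1)<70); print("head",h.sum(),p[h].mean(0))
print(s["clock"],s["tool_pos"],R.from_quat(s["eef_rot"]).as_matrix()[:,0],s["contact_force"])
cv2.imwrite('pics/c3.png',cv2.resize(f[150:250,215:345,::-1],(780,600),interpolation=cv2.INTER_CUBIC))
E
python3 m2.py
```

```text
332 ((638.8737182617188, 25.91649055480957), (117.05231475830078, 49.73583221435547), 2.621591806411743)
head 60 [0.669893   0.02854452 0.15831045]
7.625 [0.46332652 0.02019099 0.10388339] [0.99945969 0.03281047 0.00194949] [ 1.22541243 -0.44458914  0.11282085]
```

View pics/c3.png

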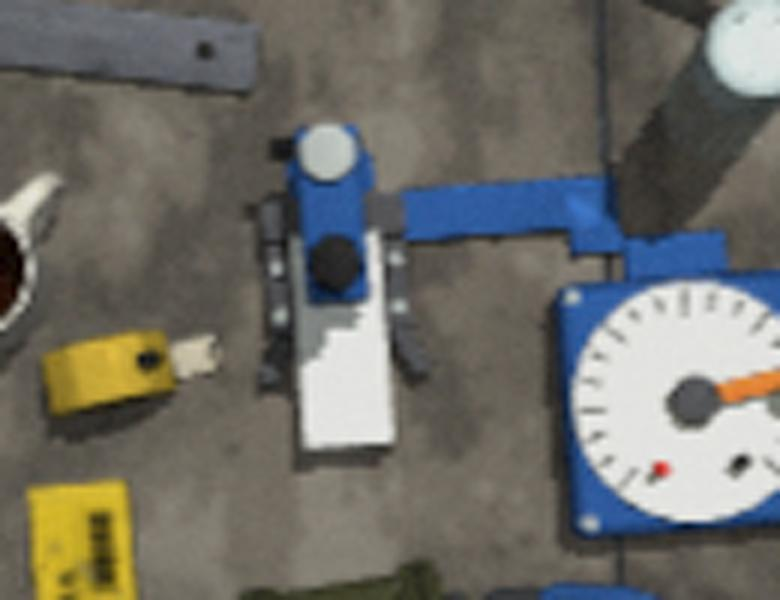

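The block is seated between the rails, with its near edge at (347,445) and the head at (335,263). A short push from behind will confirm it is home.

>>> {"fn": "move_arm", "kwargs": {"motion": [[0, 0, 40, 0, 0, 0, 1], [20, 0, 82, 0, 0, 0, 1], [60, 0, 82, 0, 0, 0, 1], [90, 0, 82, 0, 0, 0, 1], [100, 0, 82, 0, 0, 0, 1]]}}

```text
clock: 8.25
tool_pos: [0.5658, 0.0235, 0.0215]
eef_rot: [1.0, 0.016, 0.002, -0.0]
contact_force: [-0.1, -0.3, -1.0]
opening: 0.004
finger_force: 0.0
```

>>> {"fn": "move_arm", "kwargs": {"motion": [[4, 0, 0, 0, 0, 0, 1], [8, 0, 0, 0, 0, 0, 1], [12, 0, 0, 0, 0, 0, 1], [12, 0, 0, 0, 0, 0, 1]]}}

```text
clock: 8.75
tool_pos: [0.5703, 0.0236, 0.0214]
eef_rot: [1.0, 0.017, -0.004, 0.0]
contact_force: [-5.2, -0.3, 2.8]
opening: 0.001
finger_force: 2.6
```

>>> {"fn": "move_arm", "kwargs": {"motion": [[4, 0, 0, 0, 0, 0, 1], [8, 0, 0, 0, 0, 0, 1], [12, 0, 0, 0, 0, 0, 1], [12, 0, 0, 0, 0, 0, 1]]}}

```text
clock: 9.25
tool_pos: [0.5702, 0.0234, 0.0208]
eef_rot: [1.0, 0.017, -0.016, 0.001]
contact_force: [-23.1, 0.0, 18.5]
opening: 0.007
finger_force: 12.4
```

No movement at 23 N, so the block is home. I'll back off, rise, and go above the head.

>>> {"fn": "move_arm", "kwargs": {"motion": [[-30, 0, 0, 0, 0, 0, 1], [-40, 0, -50, 0, 0, 0, 1], [-40, 0, -110, 0, 0, 0, 1], [0, 0, -165, 0, 0, 0, 1], [50, 3, -165, 0, 0, 0, 1]]}}

```text
clock: 9.88
tool_pos: [0.6383, 0.0232, 0.1919]
eef_rot: [1.0, 0.017, 0.003, -0.0]
contact_force: [1.0, -0.0, -0.0]
opening: 0.001
finger_force: 0.0
```

```bash
python3 m2.py; python3 -c "
from h import *
print(totool([.670,.0272,.165]))"
```

```text
0 ((0.0, 0.0), (0.0, 0.0), 0.0)
head 90 [0.64744126 0.01660525 0.55961092]
9.925 [0.64640178 0.0228191  0.19106206] [0.99933524 0.03251749 0.0164833 ] [ 8.91281513 -0.15665665  0.76270998]
[23.29539803 -3.60433173 26.45056633]
```

>>> {"fn": "move_arm", "kwargs": {"motion": [[10, -3.5, 0, 0, 0, 0, 1], [23, -3.5, 0, 0, 0, 0, 1], [23, -3.5, 10, 0, 0, 0, 1], [23, -3.5, 10, 0, 0, 0, 1]]}}

```text
clock: 10.42
tool_pos: [0.6565, 0.0271, 0.1748]
eef_rot: [1.0, 0.017, -0.003, 0.0]
contact_force: [-0.2, -0.4, 0.4]
opening: 0.002
finger_force: 0.0
```

>>> {"fn": "move_arm", "kwargs": {"motion": [[14, 0, 0, 0, 0, 0, 1], [14, 0, 8, 0, 0, 0, 1], [14, 0, 16, 0, 0, 0, 1], [14, 0, 22, 0, 0, 0, 1], [14, 0, 28, 0, 0, 0, 1]]}}

```text
clock: 11.05
tool_pos: [0.6717, 0.0275, 0.1484]
eef_rot: [1.0, 0.016, -0.001, 0.0]
contact_force: [-2.6, -0.4, 4.4]
opening: 0.011
finger_force: 2.0
```

```bash
python3 -c "
from h import *
f,p=snap('side'); cv2.imwrite('pics/s2.png',cv2.resize(f[140:260,170:330,::-1],(800,600),interpolation=cv2.INTER_CUBIC)); s=r.get_state(); print(s['tool_pos'],s['contact_force'])"
```

```text
[0.67182206 0.02745582 0.14761883] [-2.28851246  0.93452364  1.19214472]
```

View pics/s2.png

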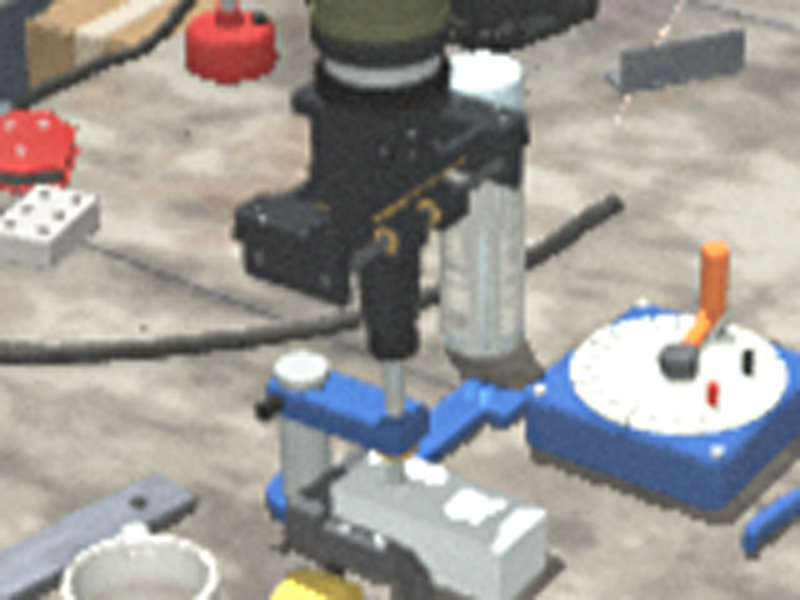

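The side view shows the fingers on the head at about (390,345) and the rod entering over the block. I'll keep pushing down.

>>> {"fn": "move_arm", "kwargs": {"motion": [[0, 0, 5, 0, 0, 0, 1], [0, 0, 10, 0, 0, 0, 1], [0, 0, 15, 0, 0, 0, 1], [0, 0, 20, 0, 0, 0, 1], [0, 0, 20, 0, 0, 0, 1]]}}

```text
clock: 11.72
tool_pos: [0.6734, 0.0276, 0.1281]
eef_rot: [1.0, 0.016, 0.0, -0.0]
contact_force: [0.2, -0.3, 0.1]
opening: 0.006
finger_force: 0.0
```

>>> {"fn": "move_arm", "kwargs": {"motion": [[0, 0, 3, 0, 0, 0, 1], [0, 0, 6, 0, 0, 0, 1], [0, 0, 9, 0, 0, 0, 1], [0, 0, 12, 0, 0, 0, 1], [0, 0, 12, 0, 0, 0, 1]]}}

```text
clock: 12.35
tool_pos: [0.6739, 0.0276, 0.1194]
eef_rot: [1.0, 0.016, 0.001, -0.0]
contact_force: [-4.1, -0.6, 17.3]
opening: 0.005
finger_force: 8.6
```

>>> {"fn": "move_arm", "kwargs": {"motion": [[0, 0, 2, 0, 0, 0, 1], [0, 0, 3, 0, 0, 0, 1], [0, 0, 3, 0, 0, 0, 1], [0, 0, -20, 0, 0, 0, 1], [0, 0, -65, 0, 0, 0, 1]]}}

```text
clock: 12.98
tool_pos: [0.6711, 0.0275, 0.1802]
eef_rot: [1.0, 0.017, -0.003, 0.0]
contact_force: [0.7, 0.1, 0.3]
opening: 0.007
finger_force: 0.0
```

```bash
python3 - <<'E'
from h import *
s=r.get_state(); print(s["clock"],np.round(s["q"],2),s["tool_pos"],s["contact_force"])
p=np.load("top.npy"); ps=np.load("side.npy")
for n,P in(("top",p),("side",ps)):
  for nm,c in(("tin",(.57,-.37)),("can",(.77,-.193)),("post",(.611,-.231))):
    for z0,z1 in((.07,.11),(.12,.25)):
        m=(P[...,2]>z0)&(P[...,2]<z1)&(np.hypot(P[...,0]-c[0],P[...,1]-c[1])<(.1 if nm!="post" else .03)); q=P[m]
        if len(q): print(n,nm,z0,len(q),np.percentile(q[:,:2],[2,98],axis=0).round(3).tolist())
E
```

```text
12.975 [-0.11  0.82  0.01  1.47 -0.01  0.86 -1.64] [0.67105102 0.02749062 0.18022012] [0.68038853 0.11875307 0.31497266]
top tin 0.07 172 [[0.534, -0.454], [0.603, -0.383]]
top tin 0.12 20 [[0.553, -0.442], [0.586, -0.389]]
top can 0.07 39 [[0.742, -0.206], [0.777, -0.166]]
top can 0.12 336 [[0.743, -0.217], [0.793, -0.166]]
top post 0.07 30 [[0.603, -0.239], [0.618, -0.223]]
side tin 0.07 312 [[0.535, -0.458], [0.606, -0.382]]
side tin 0.12 64 [[0.554, -0.44], [0.592, -0.391]]
side can 0.07 177 [[0.742, -0.207], [0.785, -0.163]]
side can 0.12 489 [[0.743, -0.211], [0.793, -0.163]]
side post 0.07 65 [[0.603, -0.239], [0.62, -0.221]]
```

The rod is bottomed at z 0.119. Next is the pointer post. The tin's edge is at y = -0.38, so there is room without turning the tool.

>>> {"fn": "move_arm", "kwargs": {"motion": [[-14, 52, 0, 0, 0, 0, 0.5], [-28, 104, 0, 0, 0, 0, 0.2], [-42, 156, 0, 0, 0, 0, 0], [-56, 208, 0, 0, 0, 0, 0], [-68, 256, 0, 0, 0, 0, 0]], "newtons": 20}}

```text
clock: 13.6
tool_pos: [0.6123, -0.2325, 0.1811]
eef_rot: [1.0, 0.016, -0.001, 0.0]
contact_force: [-0.1, -0.7, -0.4]
opening: 0.548
finger_force: 0.0
```

```bash
python3 - <<'E'
from h import *
f,p=snap("top")
f,p=snap("top")
v,u=np.mgrid[:420,:560]
m=(u>250)&(u<290)&(v>160)&(v<200)&(p[...,2]>.105)&(p[...,2]<.17); print("head",m.sum(),np.median(p[m],0))
m=(u>=250)&(u<=290)&(v>=180)&(v<=245)&(abs(p[...,2]-.042)<.006)&(f.min(-1)>110)
print(cv2.minAreaRect((p[m][:,:2]*1000).astype(np.float32)))
f,p=snap("side"); m=(abs(p[...,0]-.611)<.02)&(abs(p[...,1]+.231)<.02)&(p[...,2]>.07)&(p[...,2]<.112); print("post",m.sum(),p[m].mean(0))
s=r.get_state(); print(s["tool_pos"],s["opening"],totool([.6113,-.231,.075]))
E
```

```text
head 81 [0.67263328 0.02716885 0.1187151 ]
((641.4934692382812, 25.73382568359375), (121.74223327636719, 49.55704879760742), 2.2525532245635986)
post 66 [ 0.61092895 -0.22815986  0.09041631]
[ 0.61138832 -0.23535705  0.18106347] 0.684274207234159 [  0.21799065  -4.62066456 106.05212876]
```

Head is at 0.1187 and the block is in place. I'll descend around the post and grip it.

>>> {"fn": "move_arm", "kwargs": {"motion": [[0, -4, 0, 0, 0, 0, 0], [0, -4, 30, 0, 0, 0, 0], [0, -4, 60, 0, 0, 0, 0], [0, -4, 90, 0, 0, 0, 0], [0, -4, 106, 0, 0, 0, 0]]}}

```text
clock: 14.38
tool_pos: [0.6131, -0.2236, 0.074]
eef_rot: [1.0, 0.018, -0.001, -0.001]
contact_force: [-0.5, 0.3, 0.1]
opening: 1.0
finger_force: 0.0
```

>>> {"fn": "move_arm", "kwargs": {"motion": [[0, 0, 0, 0, 0, 0, 0.4], [0, 0, 0, 0, 0, 0, 0.8], [0, 0, 0, 0, 0, 0, 1], [0, 0, 0, 0, 0, 0, 1], [0, 0, 0, 0, 0, 0, 1]], "newtons": 20}}

```text
clock: 15.0
tool_pos: [0.6134, -0.2267, 0.0761]
eef_rot: [1.0, 0.016, 0.0, 0.0]
contact_force: [0.4, -0.1, 0.1]
opening: 0.457
finger_force: 0.0
```

>>> {"fn": "move_arm", "kwargs": {"motion": [[0, 3, 0, 0, 0, 0, 1], [0, 3, 0, 0, 0, 0, 1], [0, 3, 0, 0, 0, 0, 1], [0, 3, 0, 0, 0, 0, 1], [0, 3, 0, 0, 0, 0, 1]]}}

```text
clock: 15.62
tool_pos: [0.6134, -0.232, 0.0758]
eef_rot: [1.0, 0.016, 0.0, 0.002]
contact_force: [0.2, -6.8, -2.0]
opening: 0.198
finger_force: 20.0
```

```bash
python3 - <<'E'
from h import *
s=r.get_state(); print(s["tool_pos"],s["opening"],s["contact_force"],s["finger_force"])
c=np.array([.598,-.1705]);M=R.from_quat(s["eef_rot"]).as_matrix();d=s["tool_pos"][:2]-c;print(np.hypot(*d),np.degrees(np.arctan2(d[1],d[0])))
b=np.radians(np.arange(-79.5,140,8.6)); print(np.c_[62*np.cos(b),-62*np.sin(b)].round(1).tolist())
E
```

```text
[ 0.61337866 -0.23201846  0.07583663] 0.19846710225143938 [ 0.24650321 -6.77998026 -1.96143748] 20.005161780864
0.06341154599399883 -75.96459754647175
[[11.3, 61.0], [20.3, 58.6], [28.8, 54.9], [36.7, 50.0], [43.8, 43.9], [49.8, 36.9], [54.8, 29.0], [58.5, 20.5], [60.9, 11.5], [62.0, 2.3], [61.6, -7.0], [59.9, -16.2], [56.8, -24.9], [52.4, -33.1], [46.9, -40.6], [40.3, -47.1], [32.8, -52.6], [24.5, -56.9], [15.7, -60.0], [6.6, -61.6], [-2.7, -61.9], [-11.9, -60.8], [-20.9, -58.4], [-29.4, -54.6], [-37.2, -49.6], [-44.2, -43.5]]
```

>>> {"fn": "move_arm", "kwargs": {"motion": [[9, -2.4, 0, 0, 0, 0, 1], [17.5, -6, 0, 0, 0, 0, 1], [25.5, -11, 0, 0, 0, 0, 1], [32.5, -17, 0, 0, 0, 0, 1], [38.5, -24, 0, 0, 0, 0, 1]]}}

```text
clock: 16.25
tool_pos: [0.6526, -0.2119, 0.076]
eef_rot: [1.0, 0.015, 0.002, 0.005]
contact_force: [6.7, -14.8, -7.2]
opening: 0.2
finger_force: 20.0
```

>>> {"fn": "move_arm", "kwargs": {"motion": [[5, -8, 0, 0, 0, 0, 1], [8.7, -16.4, 0, 0, 0, 0, 1], [11, -25.4, 0, 0, 0, 0, 1], [12.2, -34.6, 0, 0, 0, 0, 1], [11.8, -44, 0, 0, 0, 0, 1]]}}

```text
clock: 16.88
tool_pos: [0.6661, -0.1623, 0.0769]
eef_rot: [1.0, 0.016, 0.005, 0.002]
contact_force: [5.5, -5.4, -1.4]
opening: 0.195
finger_force: 20.0
```

>>> {"fn": "move_arm", "kwargs": {"motion": [[-6, -8, 0, 0, 0, 0, 1], [-10.5, -17, 0, 0, 0, 0, 1], [-15, -25.5, 0, 0, 0, 0, 1], [-20.5, -33.5, 0, 0, 0, 0, 1], [-27, -40, 0, 0, 0, 0, 1]]}}

```text
clock: 17.5
tool_pos: [0.6361, -0.1223, 0.0768]
eef_rot: [1.0, 0.017, 0.003, 0.001]
contact_force: [5.3, -4.8, 0.3]
opening: 0.196
finger_force: 20.0
```

```bash
cat > m3.py <<'E'
from h import *
f,p=snap("side"); s=r.get_state(); f0=f.astype(int)
m=(f0[...,0]>150)&(f0[...,0]-f0[...,2]>90)&(f0[...,1]<150)&(abs(p[...,0]-.598)<.09)&(abs(p[...,1]+.17)<.09)&(p[...,2]>.048)&(p[...,2]<.112)
q=p[m]; print(len(q),"post",q[q[:,2]>.07].mean(0),"arm",q[q[:,2]<.062].mean(0))
print(s["tool_pos"],s["contact_force"],s["opening"])
c=np.array([.598,-.1705])
for n,x in(("arm",q[q[:,2]<.062].mean(0)),("post",q[q[:,2]>.07].mean(0)),("tcp",s["tool_pos"])):
    d=x[:2]-c; print(n,np.hypot(*d),np.degrees(np.arctan2(d[1],d[0])))
cv2.imwrite('pics/p.png',cv2.resize(f[150:270,240:400,::-1],(800,600),interpolation=cv2.INTER_CUBIC))
E
python3 m3.py
```

```text
61 post [ 0.63099552 -0.12365058  0.09000978] arm [ 0.61093929 -0.13788424  0.05695188]
[ 0.63481008 -0.12133686  0.07678897] [ 2.6382209  -3.34874951  2.35773098] 0.1994021988868264
arm 0.03508863982460812 68.36083603397478
post 0.05730246426181641 54.84339115340089
tcp 0.06141658042000149 53.17657481634732
```

View pics/p.png

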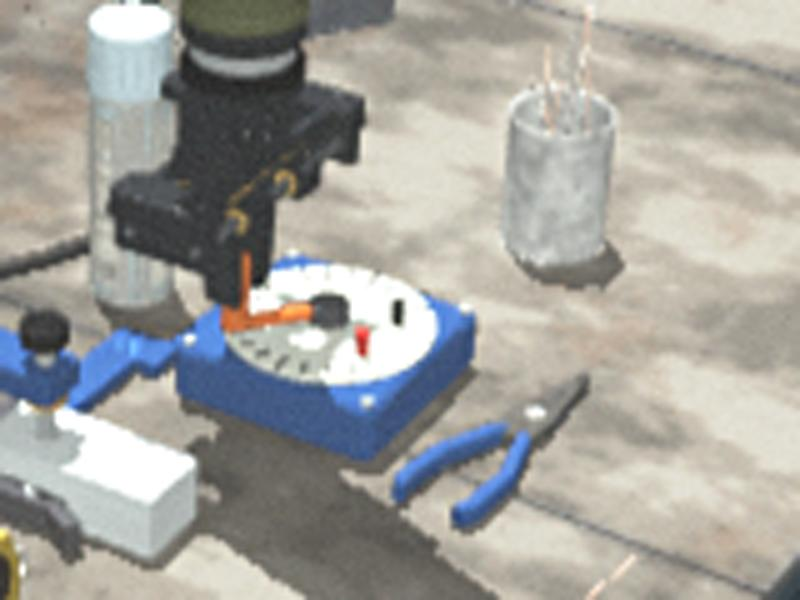

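The pointer is held and following: post at (245,290), red pin ahead at (363,335). I'll continue the arc.

>>> {"fn": "move_arm", "kwargs": {"motion": [[-8, -5.3, 0, 0, 0, 0, 1], [-17, -9.5, 0, 0, 0, 0, 1], [-26, -12.2, 0, 0, 0, 0, 1], [-36, -13.5, 0, 0, 0, 0, 1], [-46, -13.3, 0, 0, 0, 0, 1]]}}

```text
clock: 18.18
tool_pos: [0.5906, -0.1097, 0.0768]
eef_rot: [1.0, 0.017, 0.004, 0.001]
contact_force: [7.1, -2.7, -1.4]
opening: 0.195
finger_force: 20.0
```

>>> {"fn": "move_arm", "kwargs": {"motion": [[-9.5, 1.8, 0, 0, 0, 0, 1], [-18.7, 5, 0, 0, 0, 0, 1], [-27, 9.7, 0, 0, 0, 0, 1], [-27, 9.7, 0, 0, 0, 0, 1]]}}

```text
clock: 18.68
tool_pos: [0.56, -0.117, 0.0765]
eef_rot: [1.0, 0.017, 0.0, -0.002]
contact_force: [-1.5, 3.5, 7.8]
opening: 0.177
finger_force: 19.5
```

```bash
python3 m3.py
```

```text
24 post [ 0.56908992 -0.10920364  0.07000782] arm [ 0.56497516 -0.12839012  0.05652256]
[ 0.56002908 -0.11692659  0.07654304] [-1.16671714  4.11088721  8.47408618] 0.17672365660145387
arm 0.05351525172563378 128.10545909533866
post 0.06777194817560193 115.25064446392943
tcp 0.06566506761293535 125.32765050278473
```

The opening dropped, so the post is slipping out of the pads. I'll open, lift clear and look.

>>> {"fn": "move_arm", "kwargs": {"motion": [[0, 0, 0, 0, 0, 0, 0.5], [0, 0, 0, 0, 0, 0, 0], [0, 0, -25, 0, 0, 0, 0], [0, 0, -75, 0, 0, 0, 0], [-60, 0, -75, 0, 0, 0, 0]]}}

```text
clock: 19.35
tool_pos: [0.5073, -0.122, 0.1539]
eef_rot: [1.0, 0.017, 0.007, 0.001]
contact_force: [-1.0, 0.2, -0.9]
opening: 0.725
finger_force: 0.0
```

>>> {"fn": "move_arm", "kwargs": {"motion": [[-50, 0, 0, 0, 0, 0, 0.5], [-50, 0, 0, 0, 0, 0, 1], [-50, 0, 0, 0, 0, 0, 1], [-50, 0, 0, 0, 0, 0, 1]]}}

```text
clock: 19.85
tool_pos: [0.4518, -0.1232, 0.1506]
eef_rot: [1.0, 0.017, 0.001, 0.0]
contact_force: [-0.2, -0.7, 0.3]
opening: 0.318
finger_force: 0.0
```

```bash
cat > m4.py <<'E'
from h import *
c=np.array([.598,-.1705])
for n in("top","side"):
    f,p=snap(n); f0=f.astype(int)
    m=(f0[...,0]>140)&(f0[...,0]-f0[...,2]>80)&(f0[...,1]<160)&(f0[...,1]>50)&(abs(p[...,0]-.598)<.09)&(abs(p[...,1]+.17)<.09)&(p[...,2]>.048)&(p[...,2]<.112)
    q=p[m]; t=q[q[:,2]>(.095 if n=="top" else .07)]
    d=np.median(t,0)[:2]-c; print(n,len(q),len(t),np.median(t,0),np.hypot(*d),np.degrees(np.arctan2(d[1],d[0])))
    if n=="top": cv2.imwrite('pics/p2.png',cv2.resize(f[180:260,295:375,::-1],(600,600),interpolation=cv2.INTER_CUBIC))
s=r.get_state(); print(s["clock"],s["tool_pos"],s["contact_force"],s["opening"])
E
python3 m4.py
```

```text
top 63 19 [ 0.57223706 -0.11640744  0.10483621] 0.05991439251590416 115.46729985778781
side 67 45 [ 0.56721657 -0.11166713  0.08887298] 0.06639974739896053 117.62014602080849
19.95 [ 0.45129833 -0.12317934  0.15057917] [-0.64658948 -0.12988537  0.2747289 ] 0.226268929822608
```

View pics/p2.png

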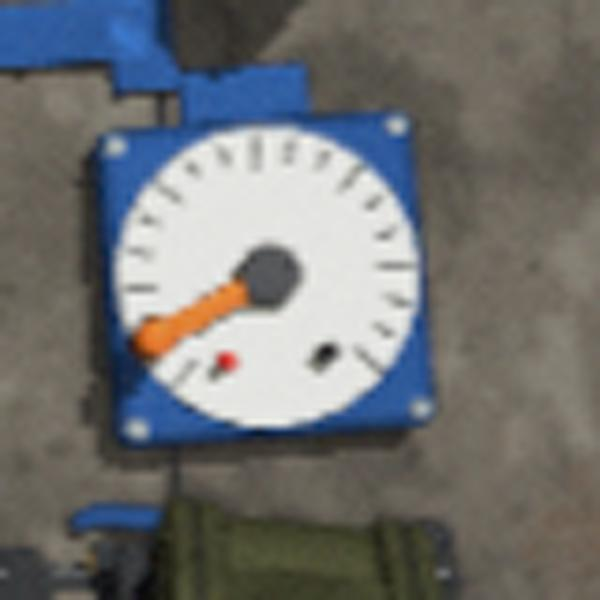

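The post is at (150,340), about 20° short of its stop by the red pin at (228,362). I'll push it in -x with closed fingers from behind.

>>> {"fn": "move_arm", "kwargs": {"motion": [[50, 1, 0, 0, 0, 0, 1], [100, 1, 0, 0, 0, 0, 1], [140, 2, 0, 0, 0, 0, 1], [156, 2, 0, 0, 0, 0, 1], [156, 2, 20, 0, 0, 0, 1]]}}

```text
clock: 20.58
tool_pos: [0.6095, -0.1198, 0.1313]
eef_rot: [1.0, 0.017, 0.003, 0.0]
contact_force: [-0.3, 0.2, -0.8]
opening: 0.003
finger_force: 0.0
```

>>> {"fn": "move_arm", "kwargs": {"motion": [[0, 0, 20, 0, 0, 0, 1], [0, 0, 40, 0, 0, 0, 1], [0, 0, 52, 0, 0, 0, 1], [0, 0, 52, 0, 0, 0, 1]]}}

```text
clock: 21.08
tool_pos: [0.6057, -0.12, 0.0779]
eef_rot: [1.0, 0.017, -0.001, -0.0]
contact_force: [-0.5, 0.9, -0.7]
opening: 0.007
finger_force: 0.0
```

>>> {"fn": "move_arm", "kwargs": {"motion": [[-6, 0, 0, 0, 0, 0, 1], [-12, 0, 0, 0, 0, 0, 1], [-18, 1, 0, 0, 0, 0, 1], [-24, 2, 0, 0, 0, 0, 1], [-30, 3, 0, 0, 0, 0, 1]]}}

```text
clock: 21.7
tool_pos: [0.5778, -0.1254, 0.0794]
eef_rot: [1.0, 0.016, 0.002, 0.001]
contact_force: [5.7, -3.1, -0.7]
opening: 0.004
finger_force: 2.6
```

>>> {"fn": "move_arm", "kwargs": {"motion": [[-3, 1, 0, 0, 0, 0, 1], [-6, 2, 0, 0, 0, 0, 1], [-6, 2, 0, 0, 0, 0, 1]]}}

```text
clock: 22.08
tool_pos: [0.5725, -0.1288, 0.0795]
eef_rot: [1.0, 0.016, 0.003, 0.002]
contact_force: [5.7, -3.6, -0.1]
opening: 0.004
finger_force: 2.6
```

>>> {"fn": "move_arm", "kwargs": {"motion": [[-3, 1, 0, 0, 0, 0, 1], [-6, 2, 0, 0, 0, 0, 1], [-9, 2, 0, 0, 0, 0, 1], [-9, 2, 0, 0, 0, 0, 1]]}}

```text
clock: 22.58
tool_pos: [0.5717, -0.1293, 0.0799]
eef_rot: [1.0, 0.017, 0.011, 0.001]
contact_force: [18.7, -2.8, -12.3]
opening: 0.008
finger_force: 9.3
```

It is against the stop. I'll back off, rise and verify.

>>> {"fn": "move_arm", "kwargs": {"motion": [[15, 0, 0, 0, 0, 0, 1], [35, 0, 0, 0, 0, 0, 1], [35, 0, -40, 0, 0, 0, 1], [35, 0, -90, 0, 0, 0, 1], [0, 0, -120, 0, 0, 0, 1]]}}

```text
clock: 23.2
tool_pos: [0.5627, -0.1282, 0.2006]
eef_rot: [1.0, 0.017, 0.002, 0.0]
contact_force: [-1.0, -0.9, 0.4]
opening: 0.007
finger_force: 0.0
```

>>> {"fn": "move_arm", "kwargs": {"motion": [[-50, 0, 0, 0, 0, 0, 1], [-100, 0, 0, 0, 0, 0, 1], [-120, 0, 0, 0, 0, 0, 1], [-120, 0, 0, 0, 0, 0, 1], [-120, 0, 0, 0, 0, 0, 1]]}}

```text
clock: 23.82
tool_pos: [0.4425, -0.1325, 0.1988]
eef_rot: [1.0, 0.017, 0.001, -0.0]
contact_force: [1.1, -0.3, 0.9]
opening: 0.001
finger_force: 0.0
```

```bash
python3 m4.py; python3 m2.py
```

```text
top 58 20 [ 0.55416802 -0.12819844  0.1046189 ] 0.0609152207991727 136.0179206977549
side 79 51 [ 0.55221037 -0.12534635  0.08837637] 0.06430818355768124 135.40067046842665
23.925 [ 0.44264842 -0.13241271  0.1986267 ] [ 0.78020893  0.50088258 -0.42364133] 0.008126166020056547
330 ((638.9043579101562, 25.76876449584961), (117.11334228515625, 49.84246826171875), 2.2596449851989746)
head 59 [0.66988807 0.02846485 0.11935413]
23.975 [ 0.44247855 -0.13240261  0.19858197] [9.99437616e-01 3.35239718e-02 7.71231452e-04] [0.42179662 0.25195626 0.32175798]
```

View pics/p2.png

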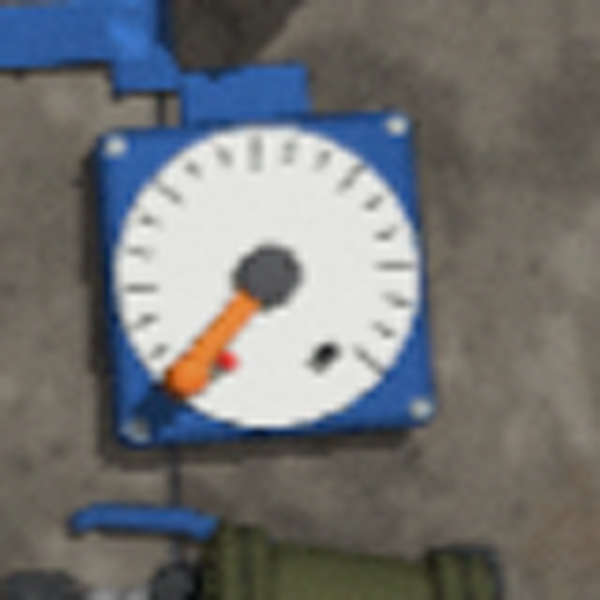

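The pointer lies against the red pin at (228,360). The block is home and the rod is bottomed, with its head at 0.119. Handing in.

```bash
python3 -c "
from plant import finish_job
print(finish_job())"
```

```text
the job is handed in; nothing more can be done
None
```

The depth gauge is zeroed and the job is handed in: the block is home against the end stop, the rod stands on the bore floor, and the pointer is back on its red zero stop. The arm was clear of everything after about 24 s; `finish_job()` returned no verdict, and I didn't re-measure the bystanders.

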